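# Sort the cutter tins by heft

## Task

Sort the baker's things on the worktop into their three bins. Feel how heavy each of the three lidded tins is as you lift it, never tipping it over: stand the full ones upright in the plain tray and the empty ones upright in the wide compartment of the divided tray, and lay the loose pastry cutter flat in that tray's narrow compartment. Everything must stand on the tray floors, and the vanilla bottle, the bowl of yolk and the butter stay where they are.

Things in the scene. Friction and masses are not known exactly. Their poses are not given: they have to be found in the camera images.
- tin_1: closed round steel tin, 58 mm across, 80 mm tall, lid fixed; origin at the centre of its underside, z up. The three look the same. A full one, packed with a nest of steel cutters, weighs 440 to 640 g in all, an empty one 120 to 175 g; one or two of the three are full, which ones cannot be seen and does not go with number or place. The big canister behind is not one of them
- tin_2: closed round steel tin, 58 mm across, 80 mm tall, lid fixed; origin at the centre of its underside, z up. The three look the same. A full one, packed with a nest of steel cutters, weighs 440 to 640 g in all, an empty one 120 to 175 g; one or two of the three are full, which ones cannot be seen and does not go with number or place. The big canister behind is not one of them
- tin_3: closed round steel tin, 58 mm across, 80 mm tall, lid fixed; origin at the centre of its underside, z up. The three look the same. A full one, packed with a nest of steel cutters, weighs 440 to 640 g in all, an empty one 120 to 175 g; one or two of the three are full, which ones cannot be seen and does not go with number or place. The big canister behind is not one of them
- cutter: loose fluted pastry cutter, a steel ring 55 mm across and 30 mm tall, 26 g; lies flat; origin at the centre of its underside, z up along its axis
- plain_tray: undivided shallow steel tray, outside 115 mm (x) by 205 mm (y), for the full tins. Fixed; floor 3 mm above the origin, walls 3 mm thick, 24 mm high. Origin: centre of underside, z up, x points away from the robot within 10 degrees, y along the tray. May stand left or right
- divided_tray: shallow steel tray, outside 155 mm (x) by 205 mm (y). A wall along y, 3 mm thick, its top 20 mm above the origin, divides it: wide compartment (empty tins) x = -74.5 to +7.5 mm, narrow one (cutter) x = +10.5 to +74.5 mm. Fixed; floor 3 mm above the origin, walls 3 mm thick, 24 mm high. Origin: centre of underside, z up, x points away from the robot within 10 degrees, y along the tray. May stand left or right
- vanilla_bottle: bystander: small dark bottle, 47 mm across, 118 mm tall, right of the trays; origin at the centre of its underside
- yolk_bowl: bystander: small glass bowl with a yellow filling, 116 mm across, 44 mm tall, at the right of the work; origin at the centre of its underside
- butter_stick: bystander: wrapped stick of butter, 33 x 120 x 32 mm, left of the trays; origin at the centre of its underside, y along its length
There are look-alikes about, which are no part of the job. What is shaped like the tin_2 but green or yellow is not meant.

How it is judged:
At the end, for the whole second after the job is handed in: Full tins (over 2.9 N on the tray) stand on the floor of the plain tray, empty ones (under 2.9 N) on that of the divided tray's wide compartment, upright within 7 degrees; the cutter lies within 9 degrees of flat on the narrow compartment's floor; feet under 10 mm up; all at rest (((contact force between tin_1 and plain_tray above 2.9 N and x of tin_1 in the frame of plain_tray between -0.032 and 0.032 m and y of tin_1 in the frame of plain_tray between -0.085 and 0.085 m and z of tin_1 in the frame of plain_tray below 0.01 m) or (contact force between tin_1 and divided_tray between 0.5 and 2.9 N and x of tin_1 in the frame of divided_tray between -0.053 and -0.011 m and y of tin_1 in the frame of divided_tray between -0.085 and 0.085 m and z of tin_1 in the frame of divided_tray below 0.01 m)) and angle between each of tin_1, tin_2, tin_3's own z axis and vertical below 0.12 rad and linear speed of each of tin_1, tin_2, tin_3, cutter below 0.02 m/s and ((contact force between tin_2 and plain_tray above 2.9 N and x of tin_2 in the frame of plain_tray between -0.032 and 0.032 m and y of tin_2 in the frame of plain_tray between -0.085 and 0.085 m and z of tin_2 in the frame of plain_tray below 0.01 m) or (contact force between tin_2 and divided_tray between 0.5 and 2.9 N and x of tin_2 in the frame of divided_tray between -0.053 and -0.011 m and y of tin_2 in the frame of divided_tray between -0.085 and 0.085 m and z of tin_2 in the frame of divided_tray below 0.01 m)) and ((contact force between tin_3 and plain_tray above 2.9 N and x of tin_3 in the frame of plain_tray between -0.032 and 0.032 m and y of tin_3 in the frame of plain_tray between -0.085 and 0.085 m and z of tin_3 in the frame of plain_tray below 0.01 m) or (contact force between tin_3 and divided_tray between 0.5 and 2.9 N and x of tin_3 in the frame of divided_tray between -0.053 and -0.011 m and y of tin_3 in the frame of divided_tray between -0.085 and 0.085 m and z of tin_3 in the frame of divided_tray below 0.01 m)) and contact force between cutter and divided_tray above 0.05 N and x of cutter in the frame of divided_tray between 0.028 and 0.055 m and y of cutter in the frame of divided_tray between -0.085 and 0.085 m and z of cutter in the frame of divided_tray below 0.01 m and angle between cutter's own z axis and vertical below 0.15 rad); the robot touches nothing.
It fails at once if a tin is tipped over (more than 45 degrees) (angle between any of tin_1, tin_2, tin_3's own z axis and vertical above 0.79 rad).
It fails at once if the vanilla bottle is moved by more than 3 cm (distance of vanilla_bottle from where it was at the start of the episode above 0.03 m).
It fails at once if the yolk bowl is moved by more than 3 cm (distance of yolk_bowl from where it was at the start of the episode above 0.03 m).
It fails at once if the butter is moved by more than 3 cm (distance of butter_stick from where it was at the start of the episode above 0.03 m).
It also fails if it takes over 69 s, if anything falls off the work surface, if the arm or the gripper's body presses on something with over 40 N, if the wrist force passes 120 N, or if a joint passes its speed limit or range.

## Robot

A 7-joint arm with a two-finger parallel gripper is mounted at the origin on a cart in front of the work surface, level with it; the furniture and walls round the work are solid. World frame = base frame: x ahead of the robot, y to its left, z up, the work surface at z = 0. Lengths are in m, angles in rad, forces in N, time in s.
With the tool pointing down it reaches from about 0.4 to 0.875 m from the base axis. Payload 19.3 kg.
Tool frame: the origin (TCP) lies between the finger pads; the fingertips stand 17 mm ahead of it and the grasp point (between the pads) lies 2 mm behind it; x points along the fingers, y is the direction in which the jaws open and shut, and the axes are right-handed (so a half turn about x gives the same grasp; the last joint's range is limited). The gripper opens to 85 mm and grips with 20 to 120 N. Pads are 22 mm wide; open, the fingers measure 114 mm over their backs; the gripper's body (76 mm by 85 mm) begins 54 mm behind the grasp point. The pads swing forward as they close: fully open they stand 13 mm farther back than shut.
Start: joints at [1.122, 0.521, -0.036, 1.599, 0.021, 1.021, -0.113], TCP at [0.231, -0.581, 0.248] pointing down, gripper open.
Joint ranges: [-2.91, 2.91], [-0.3, 2.13], [-1.5, 1.42], [0.17, 2.43], [-1.26, 4.41], [0.16, 1.93], [-2.52, 2.52]. Speed limits (rad/s): [1.89, 1.89, 2.39, 2.39, 3.01, 3.01, 3.01].

## Interface

Orientations are given as [roll, pitch, yaw] about the fixed x, y, z axes, in that order (R = Rz(yaw) Ry(pitch) Rx(roll)).
In Python, from workcell import bot gives the robot as it stands.
- The arm moves only by the shell command python3 -m creep 'ROWS' [FORCE]. ROWS is JSON, a list of rows, each an object of numbers: "wx", "wy", "wz": the turn, a rotation vector about the tool's x, y, z in degrees; "tx", "ty", "tz": the shift along the tool's x, y, z in m; "claw": the closure, from 0 (fully open) to 1 (shut). A call has 1 to 8 rows; each row is the pose to reach, as a shift and turn from the pose measured when the call began, along the tool's axes at that moment; what a row does not reach only later rows make up. A row lasts 1/10 s, in which the tool goes at most 50 mm and 8.59 degrees, less where a joint would pass 70% of its speed; a pose out of reach is approached as far as the arm can. A call with a gripper value outside its range is refused whole. The fingers move at their own pace and stop on an object; FORCE is the grip in N (left out, the last holds). Time passes only in rows, so rows that repeat a pose let the fingers close. It gives the time, the measured TCP pose, the force and the opening at its end, in the units of the state.
- bot.observe(): the state, without advancing time (a new reading comes with each control period).
- bot.grab_frame(name): name is "scene" or "top"; returns the picture (400x640x3 uint8, blue, green, red); there is no depth.
- bot.get_calibration(name): a dict with "fx", "fy", "cx", "cy" (pixels), "R" (3x3) and "t" (3): a world point X has camera coordinates R X + t. Camera axes: x right, y down, z forward; pixel columns grow to the right and rows downward; lengths in m; the calibration is good to about 2 mm. A picture is of the moment at which its call begins. get_calibration takes no time and is no camera call.
- bot.job_done(): hands the job in, once; it reports no verdict.
The state is a dict: "clock": time; "qpos": joint angles; "qd": joint speeds; "joint_efforts": joint torques, N m; "position": TCP position; "tool_rot": TCP orientation; "force": force on the tool from outside, world axes, zero at the start; "moment": the same for the moment, N m; "grip_width": finger opening in m.
Only numpy, scipy, OpenCV 4.12 (cv2) and the standard library are available. Lean on these libraries where they do the work, as an engineer would, in place of code of your own. Each camera call takes 0.05 s, during which the arm holds its last target.

## Working session

There is one attempt and no reset: what is moved stays moved. The work goes in short steps, Python scripts to look and compute and a shell command to move; the robot and the scene stay as the last step left them, time stands still between calls to the robot, and variables do not carry over. Pictures are saved under pics/ and viewed, and the job is handed in when it is done.

```bash
ls; mkdir -p pics; python3 - <<'E'
from workcell import bot
import cv2
print(bot.observe())
for n in ("scene","top"):
    cv2.imwrite(f"pics/{n}0.png",bot.grab_frame(n)); c=bot.get_calibration(n); print(n,c)
E
```

```text
pics
{'clock': 0.0, 'qpos': array([ 1.12177571,  0.52203543, -0.03631561,  1.60000022,  0.02120823,
        1.021078  , -0.11275717]), 'qd': array([-1.96363429e-03,  3.53701340e-04, -2.92568283e-03,  6.06647038e-06,
        4.85279067e-04,  6.82801473e-04,  5.49466770e-04]), 'joint_efforts': array([ 4.35295478e-04, -9.27105975e+01,  1.98022708e+00, -3.69932950e+01,
        1.79105939e-02,  8.18092172e-03, -8.37009361e-05]), 'position': array([ 0.2309846 , -0.58041521,  0.24771529]), 'tool_rot': array([-1.48879413,  1.56966052,  2.03164594]), 'force': array([ 0.16766581,  0.49287803, -0.02318997]), 'moment': array([ 0.05143384,  0.03509777, -0.04073002]), 'grip_width': 0.08545983483784216}
scene {'fx': 413.10247141904944, 'fy': 413.10247141904944, 'cx': 322.5501163310862, 'cy': 202.3164677082756, 'R': array([[-0.76450434, -0.6444588 , -0.01435179],
       [-0.43689553,  0.53439103, -0.72356653],
       [ 0.47397828, -0.54689952, -0.69010543]]), 't': array([0.4953038 , 0.25264749, 0.86692946])}
top {'fx': 385.16790978007975, 'fy': 385.16790978007975, 'cx': 320.5373665062299, 'cy': 199.89271281913216, 'R': array([[ 0.01409891, -0.99966307, -0.02179385],
       [-0.99373383, -0.01159165, -0.11116971],
       [ 0.11087962,  0.02322466, -0.99356244]]), 't': array([0.09651577, 0.56621219, 1.06982795])}
```

View pics/scene0.png

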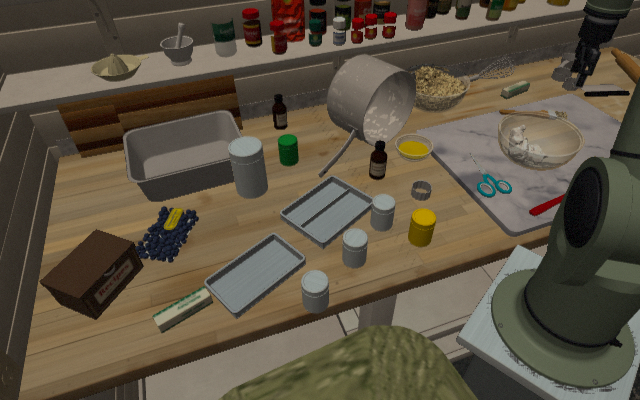

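View pics/top0.png

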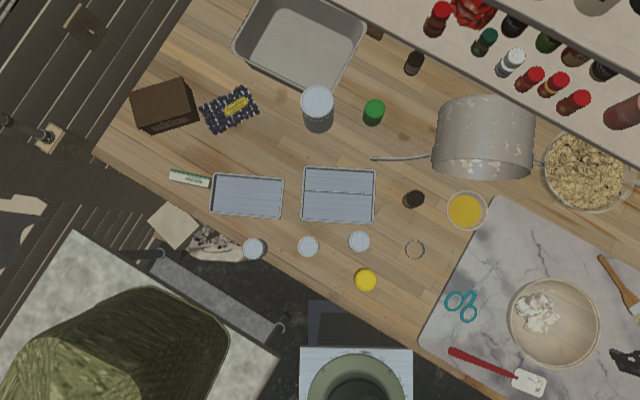

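The pictures show three grey tins, in top at (253,248), (308,246), (359,241) and in scene at (315,290), (355,247), (383,211). The cutter is at top (415,249), the plain tray at (247,195) and the divided tray at (338,194), with its narrow compartment at the far side.

Possible mix-ups are the yellow tin (366,281), the green tin (374,112), the big canister (317,105), and the second bottle (414,62) against the near one (413,199). I choose the three small grey tins, and will check them in a crop.

```bash
cat > h.py <<'E'
import numpy as np,cv2
from workcell import bot
def ray(n,u,v,z):
    c=bot.get_calibration(n);R=np.array(c["R"]);t=np.array(c["t"])
    d=R.T@np.array([(u-c["cx"])/c["fx"],(v-c["cy"])/c["fy"],1]);o=-R.T@t
    return o+d*(z-o[2])/d[2]
def proj(n,X):
    c=bot.get_calibration(n);p=np.array(c["R"])@np.array(X)+c["t"]
    return np.array([c["fx"]*p[0]/p[2]+c["cx"],c["fy"]*p[1]/p[2]+c["cy"]])
E
python3 - <<'E'
from h import *
a=cv2.imread("pics/top0.png");b=cv2.imread("pics/scene0.png")
t=cv2.resize(a[155:305,190:440],None,fx=3.2,fy=3.2,interpolation=cv2.INTER_CUBIC)
s=cv2.resize(b[165:325,195:445],None,fx=3.2,fy=3.2,interpolation=cv2.INTER_CUBIC)
cv2.imwrite("pics/ct.png",t);cv2.imwrite("pics/cs.png",s)
E
```

```text
(no output)
```

View pics/ct.png

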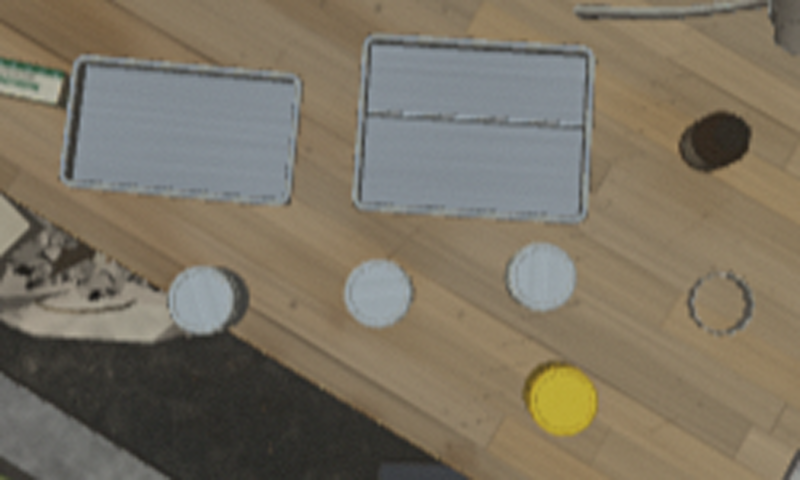

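View pics/cs.png

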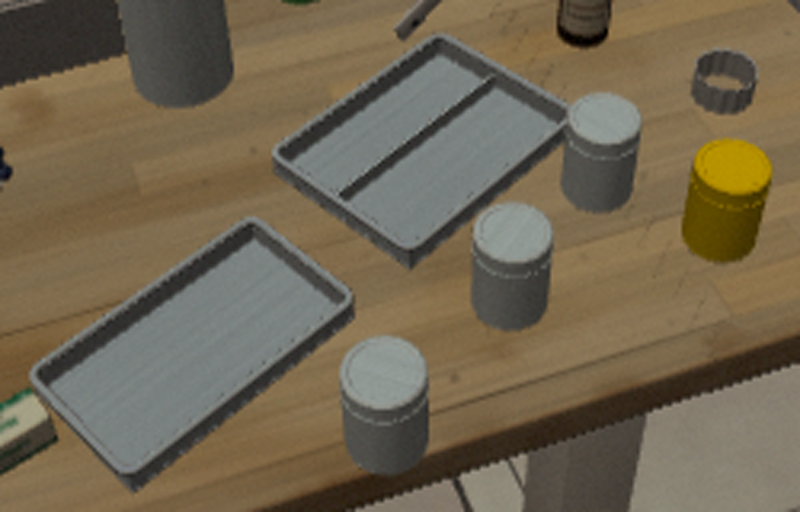

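```bash
python3 - <<'E'
from h import *
T=lambda x,y:((x+.5)/3.2-.5+190,(y+.5)/3.2-.5+155)
S=lambda x,y:((x+.5)/3.2-.5+195,(y+.5)/3.2-.5+165)
for n,p,q in(("A",(201,300),(385,372)),("B",(378,293),(513,233)),("C",(541,276),(604,119)),("cut",(720,302),(724,70))):
    z=.03 if n=="cut" else .08
    print(n,ray("top",*T(*p),z).round(4),ray("scene",*S(*q),z).round(4))
print("yel",ray("top",*T(562,399),.08).round(3),"bottle",ray("top",*T(723,137),.118).round(3))
for n,P in(("plain",[(80,56),(301,76),(288,205),(62,185)]),("div",[(367,34),(595,47),(585,221),(354,208)])):
    X=np.array([ray("top",*T(*p),.024) for p in P])
    print(n,X[:,:2].round(4).tolist(),"c",X.mean(0).round(4),[np.linalg.norm(X[i]-X[(i+1)%4]).round(4) for i in range(4)],
      cv2.minAreaRect(X[:,:2].astype(np.float32)))
    yv=(X[0]+X[3]-X[1]-X[2]);print("yaw",np.degrees(np.arctan2(-yv[0],yv[1])))
E
python3 - <<'E'
# circle fits by Hough for lids and masks, sanity
import cv2,numpy as np
g=cv2.cvtColor(cv2.imread("pics/top0.png"),6)
g=cv2.resize(g[155:305,190:440],None,fx=3.2,fy=3.2,interpolation=cv2.INTER_CUBIC)
print(cv2.HoughCircles(g,cv2.HOUGH_GRADIENT,1,60,param1=100,param2=18,minRadius=27,maxRadius=40))
E
python3 - <<'E'
from h import *
from scipy.spatial.transform import Rotation as R
o=bot.observe();m=R.from_euler('xyz',o["tool_rot"]).as_matrix();print(m.round(3))
E
```

```text
A [0.4252 0.2854 0.08  ] [0.4247 0.2874 0.08  ]
B [0.4332 0.1354 0.08  ] [0.4326 0.139  0.08  ]
C [ 0.4494 -0.002   0.08  ] [4.488e-01 3.000e-04 8.000e-02]
cut [ 0.4292 -0.163   0.03  ] [ 0.4296 -0.1624  0.03  ]
yel [ 0.348 -0.02   0.08 ] bottle [ 0.565 -0.148  0.118]
plain [[0.6439, 0.415], [0.6275, 0.212], [0.51, 0.2208], [0.5255, 0.4261]] c [0.5768 0.3185 0.024 ] [np.float64(0.2037), np.float64(0.1178), np.float64(0.2059), np.float64(0.1189)] ((0.5770637392997742, 0.3189869523048401), (0.20585033297538757, 0.11890319734811783), 85.68737030029297)
yaw -4.465105443506894
div [[0.6669, 0.1527], [0.6569, -0.0545], [0.4991, -0.0453], [0.5081, 0.1614]] c [0.5828 0.0536 0.024 ] [np.float64(0.2074), np.float64(0.1581), np.float64(0.2069), np.float64(0.159)] ((0.5825164914131165, 0.05343536660075188), (0.20847752690315247, 0.15904079377651215), 87.24229431152344)
yaw -2.6210599833011186
[[[562.5 401.5  33.3]
  [200.5 299.5  33.8]
  [377.5 292.5  34. ]]]
[[-0.     0.37  -0.929]
 [ 0.001 -0.929 -0.37 ]
 [-1.    -0.001  0.   ]]
```

```bash
python3 - <<'E'
from h import *
S=lambda x,y:((x+.5)/3.2-.5+195,(y+.5)/3.2-.5+165)
for n,P in(("plain",[(33,375),(252,218),(354,298),(132,476)]),("div",[(274,153),(440,36),(574,112),(409,254)])):
    X=np.array([ray("scene",*S(*p),.024) for p in P])
    print(n,X[:,:2].round(4).tolist(),"c",X.mean(0).round(4),[np.linalg.norm(X[i]-X[(i+1)%4]).round(4) for i in range(4)])
a,b=ray("scene",*S(345,196),.02),ray("scene",*S(492,78),.02);print("divider",a,b)
T=lambda x,y:((x+.5)/3.2-.5+190,(y+.5)/3.2-.5+155)
a,b=ray("top",*T(367,112),.02),ray("top",*T(584,127),.02);print("dividerT",a,b)
E
```

```text
plain [[0.6406, 0.417], [0.627, 0.2145], [0.5126, 0.2229], [0.5261, 0.426]] c [0.5766 0.3201 0.024 ] [np.float64(0.203), np.float64(0.1146), np.float64(0.2035), np.float64(0.1149)]
div [[0.6639, 0.1522], [0.6525, -0.0488], [0.5024, -0.043], [0.5087, 0.1648]] c [0.5819 0.0563 0.024 ] [np.float64(0.2013), np.float64(0.1502), np.float64(0.2079), np.float64(0.1557)]
divider [0.58925567 0.14839041 0.02      ] [ 0.58453573 -0.03703814  0.02      ]
dividerT [0.59571773 0.15159837 0.02      ] [ 0.58421514 -0.04495141  0.02      ]
```

```bash
python3 -m creep '[{"wx":6,"ty":-0.015,"tz":-0.02,"claw":0},{"wx":14,"ty":-0.04,"tz":-0.06},{"wx":21.7,"ty":-0.07,"tz":-0.1},{"wx":21.7,"ty":-0.1,"tz":-0.145},{"wx":21.7,"ty":-0.13,"tz":-0.185},{"wx":21.7,"ty":-0.16,"tz":-0.23},{"wx":21.7,"ty":-0.19,"tz":-0.275},{"wx":21.7,"ty":-0.215,"tz":-0.31}]' 20
```

```text
$[0]: bad value
```

```bash
python3 -m creep '[{"wx":6,"wy":0,"wz":0,"tx":0,"ty":-0.015,"tz":-0.02,"claw":0},{"wx":14,"wy":0,"wz":0,"tx":0,"ty":-0.04,"tz":-0.06,"claw":0},{"wx":21.7,"wy":0,"wz":0,"tx":0,"ty":-0.07,"tz":-0.1,"claw":0},{"wx":21.7,"wy":0,"wz":0,"tx":0,"ty":-0.1,"tz":-0.145,"claw":0},{"wx":21.7,"wy":0,"wz":0,"tx":0,"ty":-0.13,"tz":-0.185,"claw":0},{"wx":21.7,"wy":0,"wz":0,"tx":0,"ty":-0.16,"tz":-0.23,"claw":0},{"wx":21.7,"wy":0,"wz":0,"tx":0,"ty":-0.19,"tz":-0.275,"claw":0},{"wx":21.7,"wy":0,"wz":0,"tx":0,"ty":-0.215,"tz":-0.31,"claw":0}]' 20
```

```text
clock: 0.9
position: [0.4374, -0.2686, 0.248]
tool_rot: [-1.1, 1.57, 2.042]
force: [0.4, -0.3, -0.0]
grip_width: 0.0854
```

```bash
cat >> h.py <<'E'
from scipy.spatial.transform import Rotation as Ro
def go(x,y,z,yaw=0):
    "shift/turn to reach TCP (x,y,z), tool down, tool y along world -Y turned by yaw deg"
    o=bot.observe();m=Ro.from_euler('xyz',o["tool_rot"])
    c,s=np.cos(np.radians(yaw)),np.sin(np.radians(yaw))
    G=Ro.from_matrix(np.array([[c,-s,0],[s,c,0],[0,0,1]])@np.array([[0,0,-1],[0,-1,0],[-1,0,0.]]))
    w=(m.inv()*G).as_rotvec(degrees=True); t=m.inv().apply(np.array([x,y,z])-o["position"])
    print("t",o["clock"].__round__(2),"pos",o["position"].round(4),"w",w.round(1),"shift",t.round(4),"F",o["force"].round(2),"gw",round(o["grip_width"],4))
E
python3 -c "
from h import *
go(.4295,-.1627,.10);go(.4295,-.1627,.022)"
```

```text
t 0.9 pos [ 0.4374 -0.2686  0.248 ] w [0. 0. 0.] shift [ 0.1481 -0.1058  0.0079] F [ 0.43 -0.34 -0.02] gw 0.0854
t 0.9 pos [ 0.4374 -0.2686  0.248 ] w [0. 0. 0.] shift [ 0.2261 -0.1057  0.0078] F [ 0.43 -0.34 -0.02] gw 0.0854
```

```bash
python3 -m creep '[{"wx":0,"wy":0,"wz":0,"tx":0.02,"ty":-0.03,"tz":0.003,"claw":0},{"wx":0,"wy":0,"wz":0,"tx":0.05,"ty":-0.07,"tz":0.006,"claw":0},{"wx":0,"wy":0,"wz":0,"tx":0.09,"ty":-0.1,"tz":0.008,"claw":0},{"wx":0,"wy":0,"wz":0,"tx":0.13,"ty":-0.1057,"tz":0.008,"claw":0},{"wx":0,"wy":0,"wz":0,"tx":0.165,"ty":-0.1057,"tz":0.008,"claw":0},{"wx":0,"wy":0,"wz":0,"tx":0.19,"ty":-0.1057,"tz":0.008,"claw":0},{"wx":0,"wy":0,"wz":0,"tx":0.2,"ty":-0.1057,"tz":0.008,"claw":0},{"wx":0,"wy":0,"wz":0,"tx":0.2,"ty":-0.1057,"tz":0.008,"claw":0}]' 20
python3 - <<'E'
from h import *
go(.4295,-.1627,.022)
b=bot.grab_frame("scene");cv2.imwrite("pics/s1.png",cv2.resize(b[100:260,320:520],None,fx=3.5,fy=3.5))
E
```

```text
clock: 1.7
position: [0.4288, -0.1626, 0.0473]
tool_rot: [-0.509, 1.568, 2.632]
force: [0.1, -0.2, 0.4]
grip_width: 0.0851
t 1.7 pos [ 0.4288 -0.1626  0.0473] w [0.  0.1 0.1] shift [ 0.0253  0.0002 -0.0008] F [ 0.08 -0.2   0.41] gw 0.0851
```

View pics/s1.png

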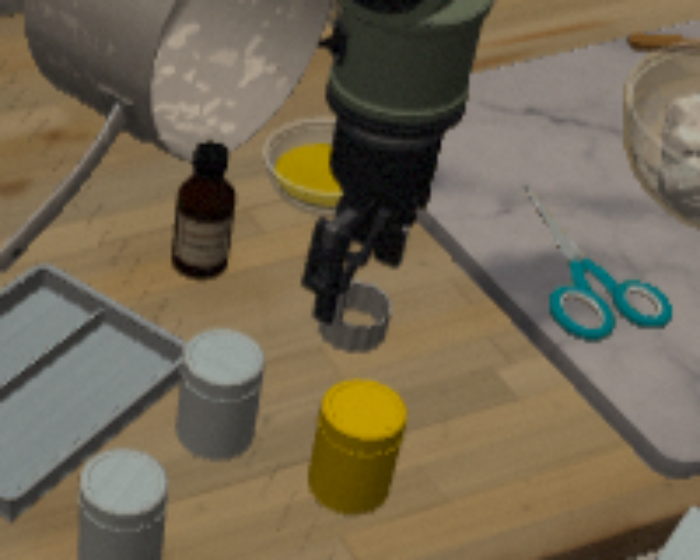

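The fingers straddle the cutter ring at crop (352,318), with the bottle and bowl clear. Next I lower and close.

```bash
python3 -m creep '[{"wx":0,"wy":0,"wz":0,"tx":0.012,"ty":0,"tz":-0.0008,"claw":0},{"wx":0,"wy":0,"wz":0,"tx":0.022,"ty":0,"tz":-0.0008,"claw":0},{"wx":0,"wy":0,"wz":0,"tx":0.025,"ty":0,"tz":-0.0008,"claw":0},{"wx":0,"wy":0,"wz":0,"tx":0.025,"ty":0,"tz":-0.0008,"claw":0.6},{"wx":0,"wy":0,"wz":0,"tx":0.025,"ty":0,"tz":-0.0008,"claw":0.6},{"wx":0,"wy":0,"wz":0,"tx":0.025,"ty":0,"tz":-0.0008,"claw":0.6},{"wx":0,"wy":0,"wz":0,"tx":0.025,"ty":0,"tz":-0.0008,"claw":0.6},{"wx":0,"wy":0,"wz":0,"tx":0.025,"ty":0,"tz":-0.0008,"claw":0.6}]' 20; python3 -c "
from h import *
go(.6250,.052,.12)"
```

```text
clock: 2.55
position: [0.4302, -0.1627, 0.0238]
tool_rot: [-1.002, 1.57, 2.14]
force: [-1.7, 1.1, 6.0]
grip_width: 0.053
t 2.55 pos [ 0.4302 -0.1627  0.0238] w [-0.  0.  0.] shift [-0.0961 -0.2149 -0.1947] F [-1.66  1.1   5.97] gw 0.053
```

```bash
python3 -m creep '[{"wx":0,"wy":0,"wz":0,"tx":-0.02,"ty":0,"tz":0,"claw":0.6},{"wx":0,"wy":0,"wz":0,"tx":-0.06,"ty":0,"tz":0,"claw":0.6},{"wx":0,"wy":0,"wz":0,"tx":-0.1,"ty":-0.02,"tz":-0.018,"claw":0.6},{"wx":0,"wy":0,"wz":0,"tx":-0.12,"ty":-0.05,"tz":-0.045,"claw":0.6},{"wx":0,"wy":0,"wz":0,"tx":-0.12,"ty":-0.085,"tz":-0.077,"claw":0.6},{"wx":0,"wy":0,"wz":0,"tx":-0.12,"ty":-0.12,"tz":-0.109,"claw":0.6},{"wx":0,"wy":0,"wz":0,"tx":-0.12,"ty":-0.155,"tz":-0.14,"claw":0.6},{"wx":0,"wy":0,"wz":0,"tx":-0.12,"ty":-0.185,"tz":-0.168,"claw":0.6}]' 20; python3 -c "
from h import *
go(.6245,.052,.060)"
```

```text
clock: 3.35
position: [0.5995, 0.0244, 0.1444]
tool_rot: [-1.696, 1.57, 1.447]
force: [0.0, -0.6, 0.7]
grip_width: 0.053
t 3.35 pos [0.5995 0.0244 0.1444] w [ 0.1 -0.   0.1] shift [ 0.0844 -0.0274 -0.025 ] F [ 0.03 -0.58  0.66] gw 0.053
```

```bash
python3 -m creep '[{"wx":0,"wy":0,"wz":0,"tx":0.01,"ty":-0.015,"tz":-0.015,"claw":0.6},{"wx":0,"wy":0,"wz":0,"tx":0.03,"ty":-0.0274,"tz":-0.025,"claw":0.6},{"wx":0,"wy":0,"wz":0,"tx":0.06,"ty":-0.0274,"tz":-0.025,"claw":0.6},{"wx":0,"wy":0,"wz":0,"tx":0.078,"ty":-0.0274,"tz":-0.025,"claw":0.6},{"wx":0,"wy":0,"wz":0,"tx":0.0844,"ty":-0.0274,"tz":-0.025,"claw":0.6},{"wx":0,"wy":0,"wz":0,"tx":0.0844,"ty":-0.0274,"tz":-0.025,"claw":0.6}]' 20; python3 - <<'E'
from h import *
go(.6245,.052,.029)
b=bot.grab_frame("scene");cv2.imwrite("pics/s2.png",cv2.resize(b[130:260,260:420],None,fx=4,fy=4))
E
```

```text
clock: 3.95
position: [0.6241, 0.0518, 0.0597]
tool_rot: [-0.922, 1.569, 2.221]
force: [-0.0, -0.1, -0.3]
grip_width: 0.0533
t 3.95 pos [0.6241 0.0518 0.0597] w [0.  0.  0.1] shift [ 0.0307 -0.0001 -0.0004] F [-0.04 -0.12 -0.25] gw 0.0533
```

View pics/s2.png

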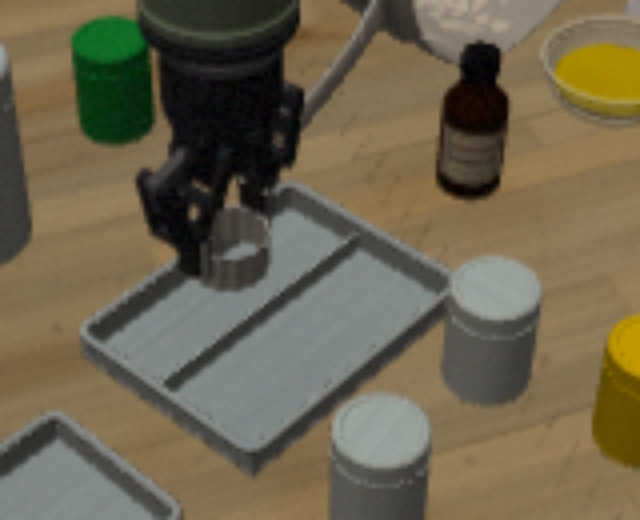

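The gripped ring hangs over the narrow compartment at crop (237,248), so I lower it.

```bash
python3 -m creep '[{"wx":0,"wy":0,"wz":0,"tx":0.012,"ty":0,"tz":0,"claw":0.6},{"wx":0,"wy":0,"wz":0,"tx":0.022,"ty":0,"tz":0,"claw":0.6},{"wx":0,"wy":0,"wz":0,"tx":0.028,"ty":0,"tz":0,"claw":0.6},{"wx":0,"wy":0,"wz":0,"tx":0.031,"ty":0,"tz":0,"claw":0.6},{"wx":0,"wy":0,"wz":0,"tx":0.031,"ty":0,"tz":0,"claw":0.6},{"wx":0,"wy":0,"wz":0,"tx":0.031,"ty":0,"tz":0,"claw":0.6}]' 20; python3 - <<'E'
from h import *
go(.6245,.052,.029)
b=bot.grab_frame("scene");cv2.imwrite("pics/s3.png",cv2.resize(b[130:260,260:420],None,fx=4,fy=4))
E
```

```text
clock: 4.6
position: [0.6248, 0.0519, 0.0298]
tool_rot: [-2.062, 1.569, 1.08]
force: [0.3, 0.3, 0.1]
grip_width: 0.0525
t 4.6 pos [0.6248 0.0519 0.0298] w [ 0.  -0.   0.1] shift [ 0.0008 -0.0001  0.0003] F [0.28 0.33 0.07] gw 0.0525
```

View pics/s3.png

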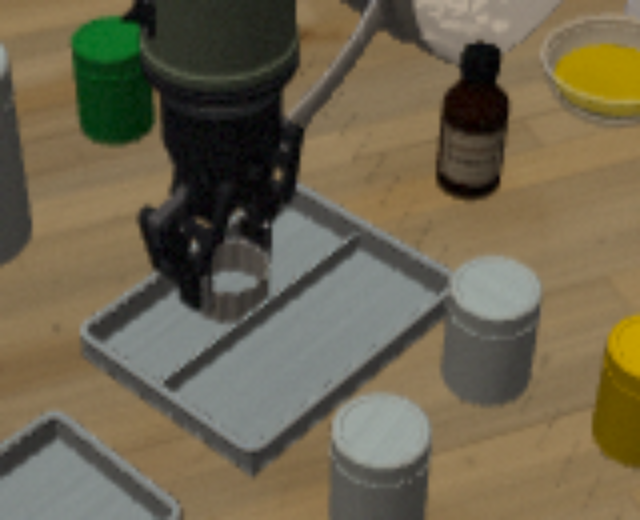

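The ring is down in the narrow slot beside the divider, so I release it and back off.

```bash
python3 -m creep '[{"wx":0,"wy":0,"wz":0,"tx":0.001,"ty":0,"tz":0,"claw":0},{"wx":0,"wy":0,"wz":0,"tx":0.001,"ty":0,"tz":0,"claw":0},{"wx":0,"wy":0,"wz":0,"tx":0.001,"ty":0,"tz":0,"claw":0},{"wx":0,"wy":0,"wz":0,"tx":0.001,"ty":0,"tz":0,"claw":0},{"wx":0,"wy":0,"wz":0,"tx":-0.02,"ty":0,"tz":0,"claw":0},{"wx":0,"wy":0,"wz":0,"tx":-0.06,"ty":0,"tz":0,"claw":0},{"wx":0,"wy":0,"wz":0,"tx":-0.105,"ty":0.01,"tz":0.025,"claw":0},{"wx":0,"wy":0,"wz":0,"tx":-0.13,"ty":0.02,"tz":0.06,"claw":0}]' 20; python3 - <<'E'
from h import *
go(.4493,-.001,.05)
b=bot.grab_frame("scene");cv2.imwrite("pics/s4.png",cv2.resize(b[130:260,260:420],None,fx=4,fy=4))
E
```

```text
clock: 5.45
position: [0.5656, 0.0318, 0.1622]
tool_rot: [-2.738, 1.566, 0.404]
force: [0.1, -1.2, 0.8]
grip_width: 0.0851
t 5.45 pos [0.5656 0.0318 0.1622] w [ 0.1 -0.2  0.1] shift [0.1117 0.0329 0.1168] F [ 0.12 -1.17  0.82] gw 0.0851
```

View pics/s4.png

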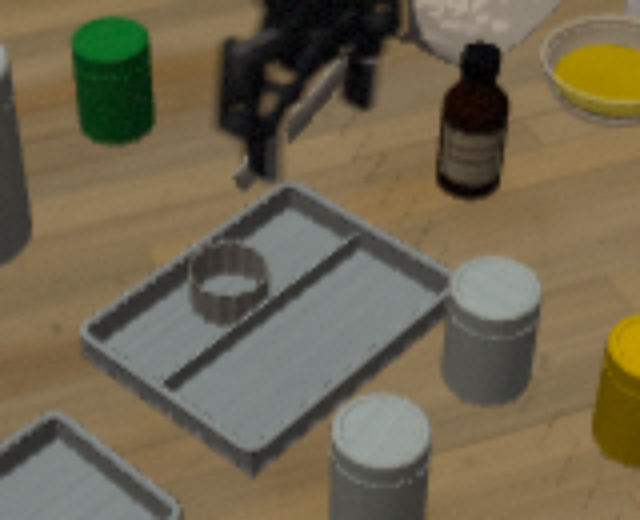

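The cutter lies flat in the narrow slot (crop 230,283). Next is tin C.

```bash
python3 -m creep '[{"wx":0,"wy":0,"wz":0,"tx":0.005,"ty":0.01,"tz":0.03,"claw":0},{"wx":0,"wy":0,"wz":0,"tx":0.01,"ty":0.025,"tz":0.07,"claw":0},{"wx":0,"wy":0,"wz":0,"tx":0.012,"ty":0.033,"tz":0.105,"claw":0},{"wx":0,"wy":0,"wz":0,"tx":0.015,"ty":0.033,"tz":0.117,"claw":0},{"wx":0,"wy":0,"wz":0,"tx":0.035,"ty":0.033,"tz":0.117,"claw":0},{"wx":0,"wy":0,"wz":0,"tx":0.065,"ty":0.033,"tz":0.117,"claw":0},{"wx":0,"wy":0,"wz":0,"tx":0.085,"ty":0.033,"tz":0.117,"claw":0},{"wx":0,"wy":0,"wz":0,"tx":0.092,"ty":0.033,"tz":0.117,"claw":0}]' 20; python3 - <<'E'
from h import *
go(.4493,-.001,.05)
b=bot.grab_frame("scene");cv2.imwrite("pics/s5.png",cv2.resize(b[130:260,300:460],None,fx=4,fy=4))
E
```

```text
clock: 6.3
position: [0.4435, -0.0034, 0.0713]
tool_rot: [-2.847, 1.569, 0.294]
force: [0.1, 0.3, 0.6]
grip_width: 0.0855
t 6.3 pos [ 0.4435 -0.0034  0.0713] w [-0.  -0.1  0. ] shift [ 0.0213 -0.0024 -0.0058] F [0.11 0.27 0.56] gw 0.0855
```

View pics/s5.png

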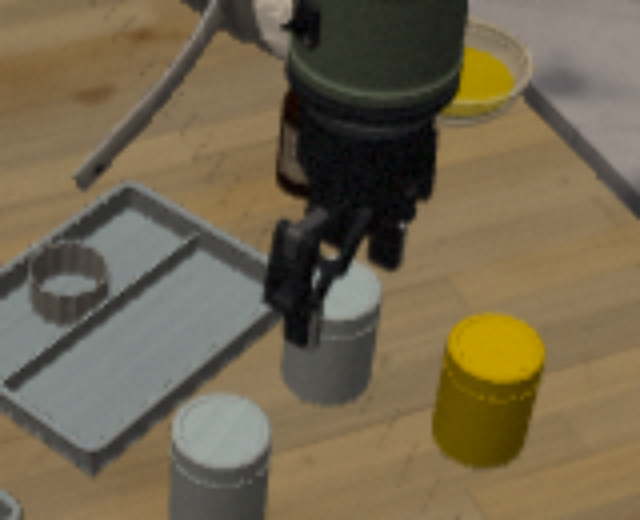

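The fingers straddle tin C (crop 335,330). Next I lower and close with 60 N.

```bash
python3 -m creep '[{"wx":0,"wy":0,"wz":0,"tx":0.01,"ty":-0.0024,"tz":-0.0058,"claw":0},{"wx":0,"wy":0,"wz":0,"tx":0.019,"ty":-0.0024,"tz":-0.0058,"claw":0},{"wx":0,"wy":0,"wz":0,"tx":0.0213,"ty":-0.0024,"tz":-0.0058,"claw":0},{"wx":0,"wy":0,"wz":0,"tx":0.0213,"ty":-0.0024,"tz":-0.0058,"claw":0.2},{"wx":0,"wy":0,"wz":0,"tx":0.0213,"ty":-0.0024,"tz":-0.0058,"claw":0.6},{"wx":0,"wy":0,"wz":0,"tx":0.0213,"ty":-0.0024,"tz":-0.0058,"claw":0.6},{"wx":0,"wy":0,"wz":0,"tx":0.0213,"ty":-0.0024,"tz":-0.0058,"claw":0.6},{"wx":0,"wy":0,"wz":0,"tx":0.0213,"ty":-0.0024,"tz":-0.0058,"claw":0.6}]' 60; python3 -m creep '[{"wx":0,"wy":0,"wz":0,"tx":-0.01,"ty":0,"tz":0,"claw":0.6},{"wx":0,"wy":0,"wz":0,"tx":-0.03,"ty":0,"tz":0,"claw":0.6},{"wx":0,"wy":0,"wz":0,"tx":-0.05,"ty":0,"tz":0,"claw":0.6},{"wx":0,"wy":0,"wz":0,"tx":-0.06,"ty":0,"tz":0,"claw":0.6},{"wx":0,"wy":0,"wz":0,"tx":-0.06,"ty":0,"tz":0,"claw":0.6},{"wx":0,"wy":0,"wz":0,"tx":-0.06,"ty":0,"tz":0,"claw":0.6},{"wx":0,"wy":0,"wz":0,"tx":-0.06,"ty":0,"tz":0,"claw":0.6},{"wx":0,"wy":0,"wz":0,"tx":-0.06,"ty":0,"tz":0,"claw":0.6}]' 60;python3 -m creep '[{"wx":0,"wy":0,"wz":0,"tx":0,"ty":0,"tz":0,"claw":0.6},{"wx":0,"wy":0,"wz":0,"tx":0,"ty":0,"tz":0,"claw":0.6}]' 60; python3 - <<'E'
from h import *
go(.5577,.0,.12)
b=bot.grab_frame("scene");cv2.imwrite("pics/s6.png",cv2.resize(b[130:260,300:460],None,fx=4,fy=4))
print(bot.observe()["force"])
E
```

```text
clock: 7.15
position: [0.4495, -0.001, 0.0507]
tool_rot: [-2.942, 1.569, 0.199]
force: [-2.3, 0.2, 10.0]
grip_width: 0.0577
clock: 7.95
position: [0.449, -0.001, 0.11]
tool_rot: [-2.76, 1.57, 0.381]
force: [-0.1, -0.3, -1.8]
grip_width: 0.0576
clock: 8.15
position: [0.4488, -0.001, 0.1097]
tool_rot: [-1.683, 1.571, 1.458]
force: [-0.3, 0.7, -1.6]
grip_width: 0.0577
t 8.15 pos [ 0.4488 -0.001   0.1097] w [-0. -0.  0.] shift [-0.0103 -0.0011 -0.1089] F [-0.33  0.71 -1.62] gw 0.0577
[ 1.41096013 -0.56948046 -1.38057623]
```

View pics/s6.png

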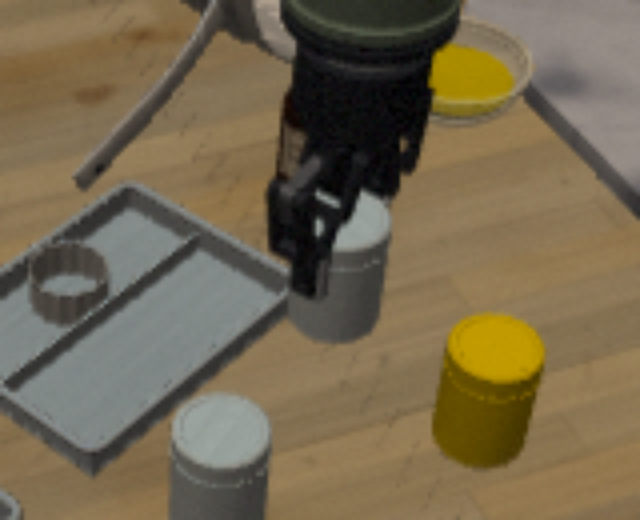

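About 1.5 N, so tin C is empty and goes to the wide compartment at world (.5465,.006).

```bash
python3 -m creep '[{"wx":0,"wy":0,"wz":0,"tx":0,"ty":-0.001,"tz":-0.015,"claw":0.6},{"wx":0,"wy":0,"wz":0,"tx":0,"ty":-0.004,"tz":-0.045,"claw":0.6},{"wx":0,"wy":0,"wz":0,"tx":0,"ty":-0.006,"tz":-0.08,"claw":0.6},{"wx":0,"wy":0,"wz":0,"tx":0.005,"ty":-0.007,"tz":-0.0977,"claw":0.6},{"wx":0,"wy":0,"wz":0,"tx":0.02,"ty":-0.007,"tz":-0.0977,"claw":0.6},{"wx":0,"wy":0,"wz":0,"tx":0.038,"ty":-0.007,"tz":-0.0977,"claw":0.6},{"wx":0,"wy":0,"wz":0,"tx":0.044,"ty":-0.007,"tz":-0.0977,"claw":0.6},{"wx":0,"wy":0,"wz":0,"tx":0.044,"ty":-0.007,"tz":-0.0977,"claw":0.6}]' 60; python3 - <<'E'
from h import *
go(.5465,.006,.0545)
b=bot.grab_frame("scene");cv2.imwrite("pics/s7.png",cv2.resize(b[130:260,260:420],None,fx=4,fy=4))
E
```

```text
clock: 9.0
position: [0.546, 0.0059, 0.0651]
tool_rot: [-0.075, 1.569, 3.066]
force: [-0.3, -0.4, -0.9]
grip_width: 0.0578
t 9.0 pos [0.546  0.0059 0.0651] w [-0.   0.1  0. ] shift [ 0.0106 -0.0001 -0.0005] F [-0.33 -0.41 -0.87] gw 0.0578
```

View pics/s7.png

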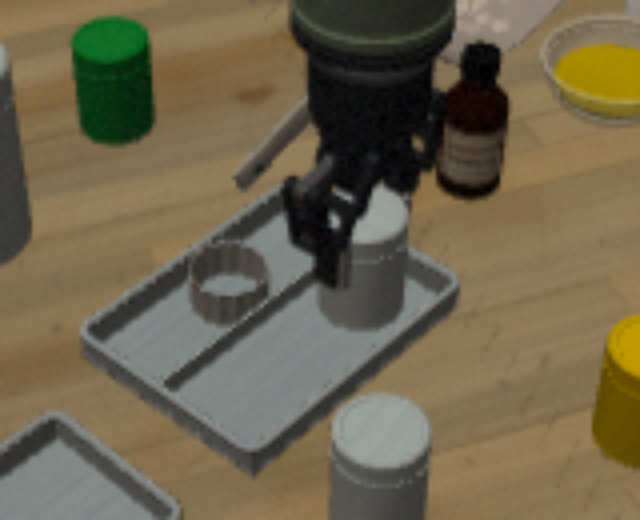

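The tin is centred between the divider and near wall (crop 362,290). Next I set it down and release.

```bash
python3 -m creep '[{"wx":0,"wy":0,"wz":0,"tx":0.006,"ty":0,"tz":0,"claw":0.6},{"wx":0,"wy":0,"wz":0,"tx":0.0106,"ty":0,"tz":0,"claw":0.6},{"wx":0,"wy":0,"wz":0,"tx":0.0115,"ty":0,"tz":0,"claw":0.6},{"wx":0,"wy":0,"wz":0,"tx":0.0115,"ty":0,"tz":0,"claw":0.6},{"wx":0,"wy":0,"wz":0,"tx":0.0115,"ty":0,"tz":0,"claw":0.25},{"wx":0,"wy":0,"wz":0,"tx":0.0115,"ty":0,"tz":0,"claw":0},{"wx":0,"wy":0,"wz":0,"tx":0.0115,"ty":0,"tz":0,"claw":0},{"wx":0,"wy":0,"wz":0,"tx":0.0115,"ty":0,"tz":0,"claw":0}]' 60; python3 -m creep '[{"wx":0,"wy":0,"wz":0,"tx":-0.015,"ty":0,"tz":0,"claw":0},{"wx":0,"wy":0,"wz":0,"tx":-0.045,"ty":0,"tz":0,"claw":0},{"wx":0,"wy":0,"wz":0,"tx":-0.075,"ty":0,"tz":0.01,"claw":0},{"wx":0,"wy":0,"wz":0,"tx":-0.09,"ty":-0.03,"tz":0.035,"claw":0},{"wx":0,"wy":0,"wz":0,"tx":-0.09,"ty":-0.07,"tz":0.06,"claw":0},{"wx":0,"wy":0,"wz":0,"tx":-0.09,"ty":-0.105,"tz":0.085,"claw":0},{"wx":0,"wy":0,"wz":0,"tx":-0.09,"ty":-0.13,"tz":0.105,"claw":0},{"wx":0,"wy":0,"wz":0,"tx":-0.09,"ty":-0.131,"tz":0.113,"claw":0}]' 60; python3 - <<'E'
from h import *
go(.433,.137,.05)
b=bot.grab_frame("scene");cv2.imwrite("pics/s8.png",cv2.resize(b[130:290,260:440],None,fx=3.5,fy=3.5))
E
```

```text
clock: 9.85
position: [0.5465, 0.0059, 0.0545]
tool_rot: [-1.533, 1.571, 1.608]
force: [0.5, 0.6, 0.8]
grip_width: 0.0852
clock: 10.65
position: [0.432, 0.1401, 0.1456]
tool_rot: [-1.957, 1.569, 1.189]
force: [0.9, -0.2, 0.6]
grip_width: 0.0856
t 10.65 pos [0.432  0.1401 0.1456] w [ 0.2 -0.   0.1] shift [ 0.0956  0.0032 -0.0009] F [ 0.85 -0.15  0.6 ] gw 0.0856
```

View pics/s8.png

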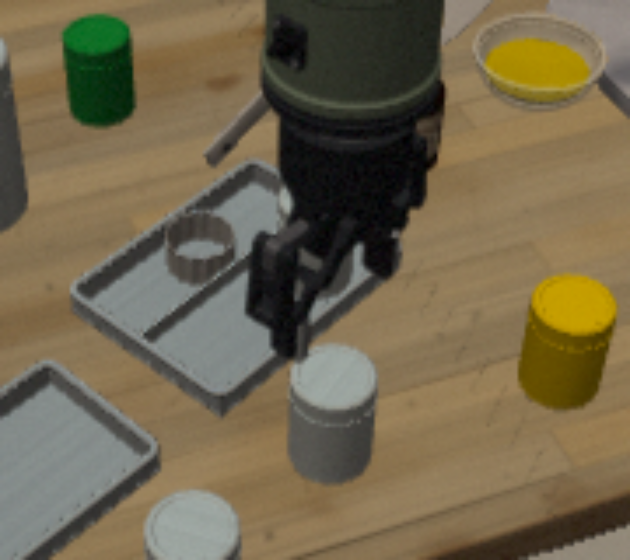

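Tin C stands behind the gripper, and the fingers are above tin B (crop 332,410).

```bash
python3 -m creep '[{"wx":0,"wy":0,"wz":0,"tx":0.02,"ty":0.0032,"tz":-0.001,"claw":0},{"wx":0,"wy":0,"wz":0,"tx":0.05,"ty":0.0032,"tz":-0.001,"claw":0},{"wx":0,"wy":0,"wz":0,"tx":0.08,"ty":0.0032,"tz":-0.001,"claw":0},{"wx":0,"wy":0,"wz":0,"tx":0.093,"ty":0.0032,"tz":-0.001,"claw":0},{"wx":0,"wy":0,"wz":0,"tx":0.0956,"ty":0.0032,"tz":-0.001,"claw":0},{"wx":0,"wy":0,"wz":0,"tx":0.0956,"ty":0.0032,"tz":-0.001,"claw":0.2},{"wx":0,"wy":0,"wz":0,"tx":0.0956,"ty":0.0032,"tz":-0.001,"claw":0.6},{"wx":0,"wy":0,"wz":0,"tx":0.0956,"ty":0.0032,"tz":-0.001,"claw":0.6}]' 60; python3 -m creep '[{"wx":0,"wy":0,"wz":0,"tx":0,"ty":0,"tz":0,"claw":0.6},{"wx":0,"wy":0,"wz":0,"tx":0,"ty":0,"tz":0,"claw":0.6}]' 60;python3 -m creep '[{"wx":0,"wy":0,"wz":0,"tx":-0.01,"ty":0,"tz":0,"claw":0.6},{"wx":0,"wy":0,"wz":0,"tx":-0.03,"ty":0,"tz":0,"claw":0.6},{"wx":0,"wy":0,"wz":0,"tx":-0.05,"ty":0,"tz":0,"claw":0.6},{"wx":0,"wy":0,"wz":0,"tx":-0.06,"ty":0,"tz":0,"claw":0.6},{"wx":0,"wy":0,"wz":0,"tx":-0.06,"ty":0,"tz":0,"claw":0.6},{"wx":0,"wy":0,"wz":0,"tx":-0.06,"ty":0,"tz":0,"claw":0.6},{"wx":0,"wy":0,"wz":0,"tx":-0.06,"ty":0,"tz":0,"claw":0.6},{"wx":0,"wy":0,"wz":0,"tx":-0.06,"ty":0,"tz":0,"claw":0.6}]' 60;python3 -m creep '[{"wx":0,"wy":0,"wz":0,"tx":0,"ty":0,"tz":0,"claw":0.6},{"wx":0,"wy":0,"wz":0,"tx":0,"ty":0,"tz":0,"claw":0.6}]' 60; python3 - <<'E'
from h import *
b=bot.grab_frame("scene");cv2.imwrite("pics/s9.png",cv2.resize(b[130:290,260:440],None,fx=3.5,fy=3.5))
go(.5513,.106,.0545)
print(bot.observe()["force"])
E
```

```text
clock: 11.5
position: [0.4337, 0.1353, 0.0512]
tool_rot: [-2.599, 1.568, 0.545]
force: [-0.9, -1.5, 9.0]
grip_width: 0.0566
clock: 11.7
position: [0.434, 0.1352, 0.0519]
tool_rot: [-2.662, 1.567, 0.482]
force: [-0.8, 0.5, -5.3]
grip_width: 0.0564
clock: 12.5
position: [0.4335, 0.135, 0.1112]
tool_rot: [-2.608, 1.569, 0.536]
force: [-0.5, 0.2, -4.9]
grip_width: 0.0564
clock: 12.7
position: [0.4333, 0.135, 0.1108]
tool_rot: [-2.538, 1.569, 0.606]
force: [0.0, -0.0, -4.8]
grip_width: 0.0565
t 12.75 pos [0.4334 0.135  0.1109] w [ 0.1 -0.1  0.1] shift [ 0.0566  0.0293 -0.1178] F [-0.22  0.76 -4.43] gw 0.0567
[-0.22252405  0.76252982 -4.42693279]
```

View pics/s9.png

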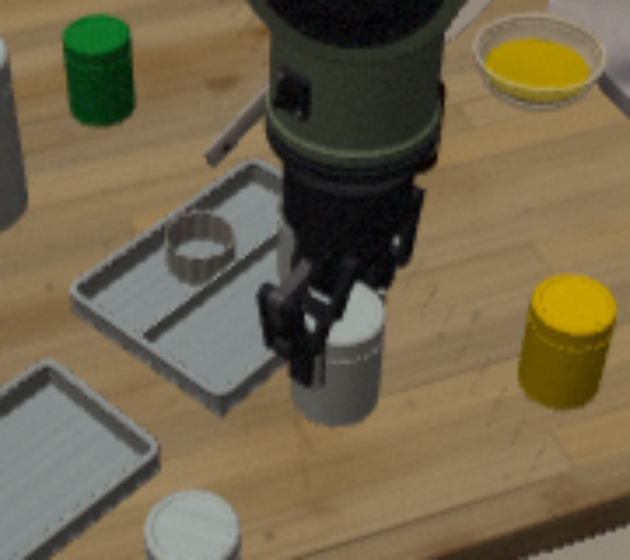

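About 4.7 N, so tin B is full and goes to the plain tray at (.573,.2694).

```bash
python3 -m creep '[{"wx":0,"wy":0,"wz":0,"tx":0,"ty":-0.01,"tz":-0.015,"claw":0.6},{"wx":0,"wy":0,"wz":0,"tx":0,"ty":-0.03,"tz":-0.04,"claw":0.6},{"wx":0,"wy":0,"wz":0,"tx":0,"ty":-0.06,"tz":-0.07,"claw":0.6},{"wx":0,"wy":0,"wz":0,"tx":0,"ty":-0.09,"tz":-0.1,"claw":0.6},{"wx":0,"wy":0,"wz":0,"tx":0,"ty":-0.118,"tz":-0.125,"claw":0.6},{"wx":0,"wy":0,"wz":0,"tx":0.01,"ty":-0.1344,"tz":-0.1396,"claw":0.6},{"wx":0,"wy":0,"wz":0,"tx":0.03,"ty":-0.1344,"tz":-0.1396,"claw":0.6},{"wx":0,"wy":0,"wz":0,"tx":0.038,"ty":-0.1344,"tz":-0.1396,"claw":0.6}]' 60; python3 - <<'E'
from h import *
go(.573,.2694,.0555)
b=bot.grab_frame("scene");cv2.imwrite("pics/s10.png",cv2.resize(b[150:330,190:390],None,fx=3.2,fy=3.2))
E
```

```text
clock: 13.55
position: [0.5717, 0.2696, 0.0711]
tool_rot: [0.377, 1.57, -2.762]
force: [-1.1, 0.2, -6.3]
grip_width: 0.0567
t 13.55 pos [0.5717 0.2696 0.0711] w [ 0.2  0.1 -0. ] shift [ 0.0156  0.0002 -0.0013] F [-1.1   0.24 -6.28] gw 0.0567
```

View pics/s10.png

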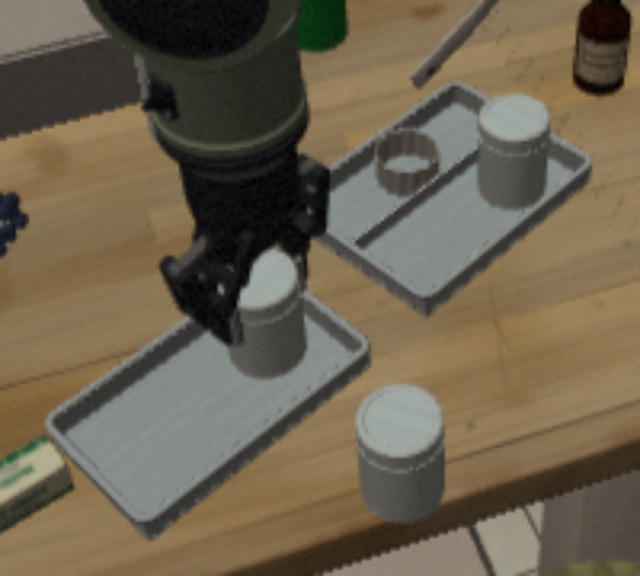

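Tin B is over the plain tray (crop 268,330) and tin C is upright at crop (512,150). Next I lower and release, then move to tin A.

```bash
python3 -m creep '[{"wx":0,"wy":0,"wz":0,"tx":0.008,"ty":0,"tz":-0.0013,"claw":0.6},{"wx":0,"wy":0,"wz":0,"tx":0.014,"ty":0,"tz":-0.0013,"claw":0.6},{"wx":0,"wy":0,"wz":0,"tx":0.0165,"ty":0,"tz":-0.0013,"claw":0.6},{"wx":0,"wy":0,"wz":0,"tx":0.0165,"ty":0,"tz":-0.0013,"claw":0.6},{"wx":0,"wy":0,"wz":0,"tx":0.0165,"ty":0,"tz":-0.0013,"claw":0.25},{"wx":0,"wy":0,"wz":0,"tx":0.0165,"ty":0,"tz":-0.0013,"claw":0},{"wx":0,"wy":0,"wz":0,"tx":0.0165,"ty":0,"tz":-0.0013,"claw":0},{"wx":0,"wy":0,"wz":0,"tx":0.0165,"ty":0,"tz":-0.0013,"claw":0}]' 60; python3 -m creep '[{"wx":0,"wy":0,"wz":0,"tx":-0.015,"ty":0,"tz":0,"claw":0},{"wx":0,"wy":0,"wz":0,"tx":-0.045,"ty":0,"tz":0,"claw":0},{"wx":0,"wy":0,"wz":0,"tx":-0.075,"ty":0,"tz":0.01,"claw":0},{"wx":0,"wy":0,"wz":0,"tx":-0.09,"ty":-0.005,"tz":0.035,"claw":0},{"wx":0,"wy":0,"wz":0,"tx":-0.09,"ty":-0.01,"tz":0.075,"claw":0},{"wx":0,"wy":0,"wz":0,"tx":-0.09,"ty":-0.015,"tz":0.11,"claw":0},{"wx":0,"wy":0,"wz":0,"tx":-0.09,"ty":-0.0165,"tz":0.138,"claw":0},{"wx":0,"wy":0,"wz":0,"tx":-0.09,"ty":-0.0165,"tz":0.148,"claw":0}]' 60; python3 - <<'E'
from h import *
go(.425,.286,.05)
b=bot.grab_frame("scene");cv2.imwrite("pics/s11.png",cv2.resize(b[150:330,190:390],None,fx=3.2,fy=3.2))
E
```

```text
clock: 14.4
position: [0.5728, 0.269, 0.0543]
tool_rot: [0.501, 1.569, -2.638]
force: [-0.4, -0.3, 0.5]
grip_width: 0.0856
clock: 15.2
position: [0.4227, 0.2858, 0.1457]
tool_rot: [0.186, 1.569, -2.951]
force: [0.3, -0.2, 0.1]
grip_width: 0.0851
t 15.2 pos [0.4227 0.2858 0.1457] w [ 0.3  0.1 -0. ] shift [ 0.0957 -0.0002 -0.0025] F [ 0.3  -0.17  0.07] gw 0.0851
```

View pics/s11.png

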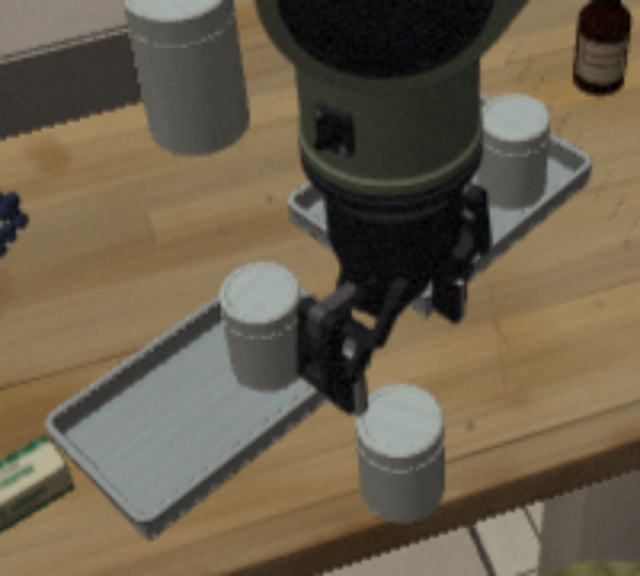

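Tin B stands in the plain tray (crop 263,325), and the gripper is over tin A (crop 400,450).

```bash
python3 -m creep '[{"wx":0,"wy":0,"wz":0,"tx":0.02,"ty":0,"tz":-0.0025,"claw":0},{"wx":0,"wy":0,"wz":0,"tx":0.05,"ty":0,"tz":-0.0025,"claw":0},{"wx":0,"wy":0,"wz":0,"tx":0.08,"ty":0,"tz":-0.0025,"claw":0},{"wx":0,"wy":0,"wz":0,"tx":0.093,"ty":0,"tz":-0.0025,"claw":0},{"wx":0,"wy":0,"wz":0,"tx":0.0956,"ty":0,"tz":-0.0025,"claw":0},{"wx":0,"wy":0,"wz":0,"tx":0.0956,"ty":0,"tz":-0.0025,"claw":0.2},{"wx":0,"wy":0,"wz":0,"tx":0.0956,"ty":0,"tz":-0.0025,"claw":0.6},{"wx":0,"wy":0,"wz":0,"tx":0.0956,"ty":0,"tz":-0.0025,"claw":0.6}]' 60; python3 -m creep '[{"wx":0,"wy":0,"wz":0,"tx":0,"ty":0,"tz":0,"claw":0.6},{"wx":0,"wy":0,"wz":0,"tx":0,"ty":0,"tz":0,"claw":0.6}]' 60;python3 -m creep '[{"wx":0,"wy":0,"wz":0,"tx":-0.01,"ty":0,"tz":0,"claw":0.6},{"wx":0,"wy":0,"wz":0,"tx":-0.03,"ty":0,"tz":0,"claw":0.6},{"wx":0,"wy":0,"wz":0,"tx":-0.05,"ty":0,"tz":0,"claw":0.6},{"wx":0,"wy":0,"wz":0,"tx":-0.06,"ty":0,"tz":0,"claw":0.6},{"wx":0,"wy":0,"wz":0,"tx":-0.06,"ty":0,"tz":0,"claw":0.6},{"wx":0,"wy":0,"wz":0,"tx":-0.06,"ty":0,"tz":0,"claw":0.6},{"wx":0,"wy":0,"wz":0,"tx":-0.06,"ty":0,"tz":0,"claw":0.6},{"wx":0,"wy":0,"wz":0,"tx":-0.06,"ty":0,"tz":0,"claw":0.6}]' 60;python3 -m creep '[{"wx":0,"wy":0,"wz":0,"tx":0,"ty":0,"tz":0,"claw":0.6},{"wx":0,"wy":0,"wz":0,"tx":0,"ty":0,"tz":0,"claw":0.6}]' 60; python3 - <<'E'
from h import *
b=bot.grab_frame("scene");cv2.imwrite("pics/s12.png",cv2.resize(b[150:330,190:390],None,fx=3.2,fy=3.2))
go(.5804,.3692,.0555); go(.5513,.106,.0545)
print(bot.observe()["force"])
E
```

```text
clock: 16.05
position: [0.4258, 0.2861, 0.0514]
tool_rot: [-1.674, 1.57, 1.472]
force: [1.1, -0.8, 5.9]
grip_width: 0.0558
clock: 16.25
position: [0.4262, 0.2863, 0.0522]
tool_rot: [-2.21, 1.569, 0.936]
force: [0.1, 0.1, -1.5]
grip_width: 0.0559
clock: 17.05
position: [0.4258, 0.286, 0.1115]
tool_rot: [-1.822, 1.57, 1.324]
force: [0.2, 0.0, -1.1]
grip_width: 0.0559
clock: 17.25
position: [0.4257, 0.2859, 0.1112]
tool_rot: [-0.868, 1.57, 2.278]
force: [-0.1, -0.0, -1.8]
grip_width: 0.0556
t 17.3 pos [0.4257 0.2859 0.1112] w [0.2 0.  0. ] shift [ 0.0558 -0.0826 -0.1551] F [-0.17  0.8  -2.07] gw 0.0556
t 17.3 pos [0.4257 0.2859 0.1112] w [0.2 0.  0. ] shift [ 0.0566  0.1805 -0.1248] F [-0.17  0.8  -2.07] gw 0.0556
[-0.17144331  0.80265932 -2.06875732]
```

View pics/s12.png

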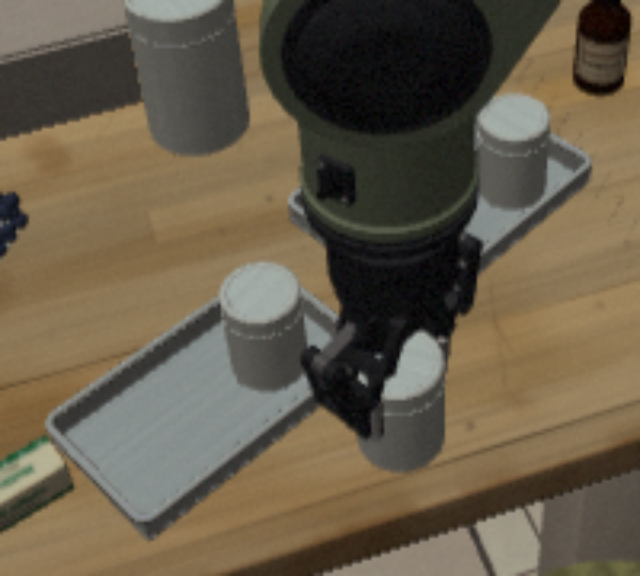

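About 1.6 N, so tin A is empty and goes to the wide compartment's left slot.

```bash
python3 -m creep '[{"wx":0,"wy":0,"wz":0,"tx":-0.005,"ty":0.015,"tz":-0.005,"claw":0.6},{"wx":0,"wy":0,"wz":0,"tx":-0.01,"ty":0.045,"tz":-0.02,"claw":0.6},{"wx":0,"wy":0,"wz":0,"tx":-0.01,"ty":0.08,"tz":-0.045,"claw":0.6},{"wx":0,"wy":0,"wz":0,"tx":-0.01,"ty":0.115,"tz":-0.07,"claw":0.6},{"wx":0,"wy":0,"wz":0,"tx":-0.01,"ty":0.148,"tz":-0.095,"claw":0.6},{"wx":0,"wy":0,"wz":0,"tx":0.005,"ty":0.172,"tz":-0.117,"claw":0.6},{"wx":0,"wy":0,"wz":0,"tx":0.02,"ty":0.1805,"tz":-0.1248,"claw":0.6},{"wx":0,"wy":0,"wz":0,"tx":0.03,"ty":0.1805,"tz":-0.1248,"claw":0.6}]' 60; python3 - <<'E'
from h import *
go(.5513,.106,.055)
b=bot.grab_frame("scene");cv2.imwrite("pics/s13.png",cv2.resize(b[130:290,240:440],None,fx=3.5,fy=3.5))
E
```

```text
clock: 18.1
position: [0.5519, 0.104, 0.08]
tool_rot: [0.416, 1.57, -2.725]
force: [-0.6, 0.6, -1.9]
grip_width: 0.0559
t 18.1 pos [0.5519 0.104  0.08  ] w [ 0.1  0.  -0. ] shift [ 0.025  -0.002   0.0006] F [-0.6   0.61 -1.85] gw 0.0559
```

View pics/s13.png

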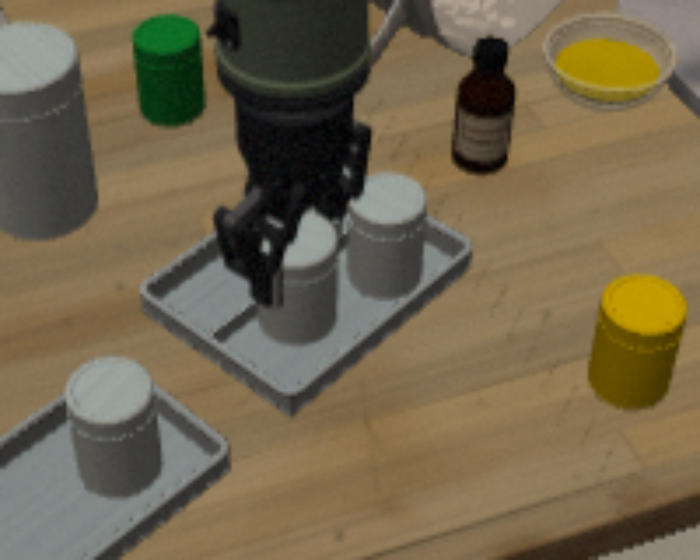

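Tin A is over the wide compartment (crop 300,290) with a gap to tin C, so I lower and release.

```bash
python3 -m creep '[{"wx":0,"wy":0,"wz":0,"tx":0.01,"ty":-0.002,"tz":0.0006,"claw":0.6},{"wx":0,"wy":0,"wz":0,"tx":0.02,"ty":-0.002,"tz":0.0006,"claw":0.6},{"wx":0,"wy":0,"wz":0,"tx":0.0245,"ty":-0.002,"tz":0.0006,"claw":0.6},{"wx":0,"wy":0,"wz":0,"tx":0.0255,"ty":-0.002,"tz":0.0006,"claw":0.6},{"wx":0,"wy":0,"wz":0,"tx":0.0255,"ty":-0.002,"tz":0.0006,"claw":0.25},{"wx":0,"wy":0,"wz":0,"tx":0.0255,"ty":-0.002,"tz":0.0006,"claw":0},{"wx":0,"wy":0,"wz":0,"tx":0.0255,"ty":-0.002,"tz":0.0006,"claw":0},{"wx":0,"wy":0,"wz":0,"tx":0.0255,"ty":-0.002,"tz":0.0006,"claw":0}]' 60; python3 -m creep '[{"wx":0,"wy":0,"wz":0,"tx":-0.015,"ty":0,"tz":0,"claw":0},{"wx":0,"wy":0,"wz":0,"tx":-0.045,"ty":0,"tz":0,"claw":0},{"wx":0,"wy":0,"wz":0,"tx":-0.085,"ty":0,"tz":0.01,"claw":0},{"wx":0,"wy":0,"wz":0,"tx":-0.12,"ty":0.03,"tz":0.035,"claw":0},{"wx":0,"wy":0,"wz":0,"tx":-0.15,"ty":0.07,"tz":0.06,"claw":0},{"wx":0,"wy":0,"wz":0,"tx":-0.18,"ty":0.11,"tz":0.08,"claw":0},{"wx":0,"wy":0,"wz":0,"tx":-0.2,"ty":0.145,"tz":0.09,"claw":0},{"wx":0,"wy":0,"wz":0,"tx":-0.2,"ty":0.18,"tz":0.09,"claw":0}]' 60; python3 -m creep '[{"wx":0,"wy":0,"wz":0,"tx":0,"ty":0.04,"tz":0,"claw":0},{"wx":0,"wy":0,"wz":0,"tx":0,"ty":0.085,"tz":0,"claw":0},{"wx":0,"wy":0,"wz":0,"tx":0,"ty":0.13,"tz":0,"claw":0},{"wx":0,"wy":0,"wz":0,"tx":0,"ty":0.17,"tz":0,"claw":0},{"wx":0,"wy":0,"wz":0,"tx":0,"ty":0.2,"tz":0,"claw":0},{"wx":0,"wy":0,"wz":0,"tx":0,"ty":0.2,"tz":0,"claw":0}]' 60; python3 - <<'E'
from h import *
b=bot.grab_frame("scene");cv2.imwrite("pics/s14.png",cv2.resize(b[130:330,180:440],None,fx=3,fy=3))
a=bot.grab_frame("top");cv2.imwrite("pics/t14.png",cv2.resize(a[155:305,190:440],None,fx=3.2,fy=3.2,interpolation=cv2.INTER_CUBIC))
E
```

```text
clock: 18.95
position: [0.5498, 0.1074, 0.0533]
tool_rot: [0.015, 1.568, -3.123]
force: [0.3, 0.1, 0.1]
grip_width: 0.0852
clock: 19.75
position: [0.4603, -0.0746, 0.2576]
tool_rot: [3.003, 1.568, -0.136]
force: [0.6, 0.6, -1.1]
grip_width: 0.0852
clock: 20.35
position: [0.4598, -0.2786, 0.2585]
tool_rot: [2.58, 1.567, -0.564]
force: [-0.5, 1.4, -0.5]
grip_width: 0.0855
```

View pics/s14.png

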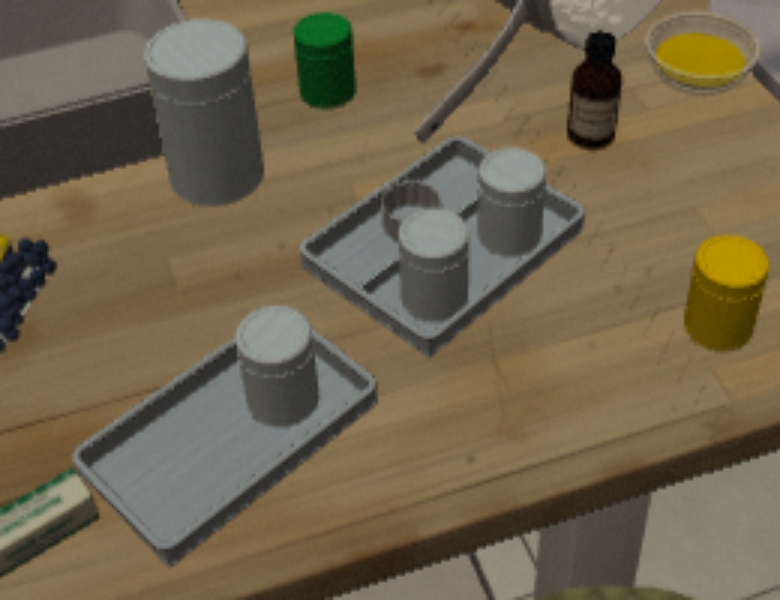

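View pics/t14.png

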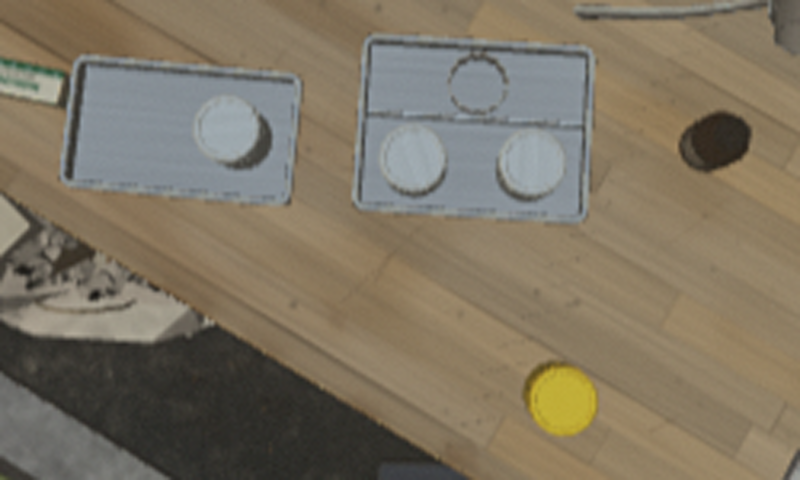

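All the items are in their bins: lids at top crop (227,130), (413,160), (531,164) and the ring at (478,83). Bystanders have not moved. Next I check the poses in the tray frames.

```bash
python3 - <<'E'
from h import *
T=lambda x,y:((x+.5)/3.2-.5+190,(y+.5)/3.2-.5+155)
S=lambda x,y:((x+.5)/3-.5+180,(y+.5)/3-.5+130)
for n,p,q,z,o,w in(("B",(227,130),(276,334),.083,(.5767,.3193),-4.2),("A",(413,159),(433,233),.083,(.5824,.0545),-2.8),("C",(531,163),(512,171),.083,(.5824,.0545),-2.8),("cut",(478,82),(411,197),.033,(.5824,.0545),-2.8)):
    c,s=np.cos(np.radians(w)),np.sin(np.radians(w))
    for X in(ray("top",*T(*p),z),ray("scene",*S(*q),z)):
        d=X[:2]-o; print(n,X.round(4),"tray",np.round([c*d[0]+s*d[1],-s*d[0]+c*d[1]],4))
E
```

```text
B [0.5701 0.2673 0.083 ] tray [-0.0028 -0.0523]
B [0.5699 0.2689 0.083 ] tray [-0.0031 -0.0507]
A [0.547  0.1074 0.083 ] tray [-0.0379  0.0511]
A [0.5483 0.1108 0.083 ] tray [-0.0368  0.0546]
C [0.5448 0.007  0.083 ] tray [-0.0352 -0.0493]
C [0.5447 0.0096 0.083 ] tray [-0.0354 -0.0467]
cut [0.6222 0.0514 0.033 ] tray [ 0.0399 -0.0011]
cut [0.6267 0.049  0.033 ] tray [ 0.0445 -0.0033]
```

All four are well inside their tolerances, with lid heights agreeing across the two views. I hand the job in.

```bash
python3 -c "
from workcell import bot
print(bot.job_done(), bot.observe()['clock'])"
```

```text
the job is handed in; nothing more can be done
the job is handed in; nothing more can be done
```

I sorted all four things and handed the job in, with the clock at about 20.5 s of the 69 s allowed. No verdict was reported.

The three tins look alike, so these are named by where they stood at the start:

| Item | Weight felt | Where it is now | Position in tray frame (x, y) |
|---|---|---|---|
| Left tin | about 1.6 N, empty | wide compartment of the divided tray | −37, +53 mm |
| Middle tin | about 4.7 N, full | plain tray | −3, −51 mm |
| Right tin | about 1.5 N, empty | wide compartment of the divided tray | −35, −48 mm |
| Cutter | not weighed | flat in the narrow compartment | about +42, −2 mm |

- **Fit:** All four positions are inside the limits. The tins look upright and standing on the tray floors, and the robot touches nothing.
- **Bystanders:** The bottle, bowl and butter look unmoved in the last pictures; I did not measure them.
- **Disagreements:** The two cameras differed by about 2 to 5 mm, worst for the cutter (x of 40 against 44.5 mm), still inside its 28 to 55 mm limits. Force readings wavered by about ±0.5 N, which leaves a wide margin to the 2.9 N threshold.
- **Refused call:** The first move call was refused for missing keys and did not move the arm.

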